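Sweep the coat buttons into the scoop pan

TASK

Clear the hat maker's bench: with the fingertips, gently sweep the three loose coat buttons (teal, red and lime) along the bench top through the open mouth of the blue scoop pan, until each lies flat and completely inside it. Only push the buttons: do not pinch them, press hard on them or lift them. Leave the thread spool, the thimble and the jar standing where they are.

Things in the scene. Friction and masses are not known exactly. Their poses are not given: they have to be found in the camera images.
- pan: Three-sided scoop pan fixed to the bench: blue walls 24 mm high, 6 mm thick on its +x, -x and +y sides, -y side fully open (the mouth). Clear inside 170 mm along x (-85 to +85) and 110 mm along y (mouth line at -55, back wall at +55). Origin: centre of the clear inside at bench height, z up. A dark wooden handle 22 mm thick sticks out 75 mm behind the back wall.
- pan_mouth (a point): Middle of the pan's mouth line, at bench height, axes as the pan's. The mouth faces roughly world -y (the robot's right), turned up to about 0.3 rad either way. The bright metal floor is a thin sheet level with the bench top, no step at the mouth, so things slide straight in.
- button_teal_center (a point): Teal (dark blue-green) loose coat button lying flat on the bench: round disc 36 mm in diameter, 10 mm thick, four small dark thread holes on top, about 12 g, slides easily. The point is its centre, 5 mm above the bench.
- button_red_center (a point): Red loose coat button lying flat on the bench: round disc 36 mm in diameter, 10 mm thick, four small dark thread holes on top, about 12 g, slides easily. The point is its centre, 5 mm above the bench.
- button_lime_center (a point): Lime (yellow-green) loose coat button lying flat on the bench: round disc 36 mm in diameter, 10 mm thick, four small dark thread holes on top, about 12 g, slides easily. The point is its centre, 5 mm above the bench.
- spool: Bystander: thread spool with white flanges wound with orange thread, standing upright, 34 mm in diameter, 44 mm high, loose, about 40 g. Origin: centre of its underside.
- thimble: Bystander: white plastic thimble standing open end down, 21 mm in diameter at the foot, 25 mm high, loose, about 20 g. Origin: centre of its underside.
- jar: Bystander: amber jar with copper-coloured lid, standing, 46 mm in diameter, 52 mm high, loose, about 150 g. Origin: centre of its underside.

How it is judged:
At the end, for the whole second after the job is handed in: All three buttons lie flat on the bench and at rest inside the pan, each wholly past the mouth line (centre at least 15 mm inside it, i.e. within 3 mm of wholly in) and between the walls; spool, thimble and jar stand upright within 20 mm of where they began (y of button_teal_center in the frame of pan between -0.04 and 0.055 m and x of button_teal_center in the frame of pan between -0.085 and 0.085 m and height (world z) of each of button_teal_center, button_red_center, button_lime_center below 0.01 m and linear speed of each of button_teal, button_red, button_lime below 0.01 m/s and y of button_red_center in the frame of pan between -0.04 and 0.055 m and x of button_red_center in the frame of pan between -0.085 and 0.085 m and y of button_lime_center in the frame of pan between -0.04 and 0.055 m and x of button_lime_center in the frame of pan between -0.085 and 0.085 m and distance of each of spool, thimble, jar from where it was at the start of the episode below 0.02 m and angle between each of spool, thimble, jar's own z axis and vertical below 0.3 rad); the robot touches nothing.
It fails at once if a button is lifted off the bench (centre more than 20 mm above the bench top) (height (world z) of any of button_teal_center, button_red_center, button_lime_center above 0.02 m).
It fails at once if a button is pinched or pressed hard (fingers push on it with more than 15 N) (contact force between the fingers and button_teal above 15 N or contact force between the fingers and button_red above 15 N or contact force between the fingers and button_lime above 15 N).
It fails at once if the spool is moved more than 20 mm, knocked over or picked up (distance of spool from where it was at the start of the episode above 0.02 m or angle between spool's own z axis and vertical above 0.5 rad).
It fails at once if the thimble is moved more than 20 mm, knocked over or picked up (distance of thimble from where it was at the start of the episode above 0.02 m or angle between thimble's own z axis and vertical above 0.5 rad).
It fails at once if the jar is moved more than 20 mm, knocked over or picked up (distance of jar from where it was at the start of the episode above 0.02 m or angle between jar's own z axis and vertical above 0.5 rad).
It also fails if it takes over 72 s, if anything falls off the work surface, if the arm or the gripper's body presses on something with over 40 N, if the wrist force passes 120 N, or if a joint passes its speed limit or range.

ROBOT

A 6-joint arm with a two-finger parallel gripper is mounted at the origin on the work surface. World frame = base frame: x ahead of the robot, y to its left, z up, the work surface at z = 0. Lengths are in m, angles in rad, forces in N, time in s.
With the tool pointing down it reaches from about 0.275 to 0.775 m from the base axis. Payload 14.6 kg.
Tool frame: the origin (TCP) lies on the mounting face of the last link; the fingertips stand 173 mm ahead of it and the grasp point (between the pads) lies 155 mm ahead of it (env.finger_overhang is the distance from the TCP to the fingertips, in m); y points along the fingers, x is the direction in which the jaws open and shut, and the axes are right-handed (so a half turn about y gives the same grasp; the last joint's range is limited). The gripper opens to 85 mm and grips with 20 to 120 N. Pads are 22 mm wide; open, the fingers measure 114 mm over their backs; the gripper's body (76 mm by 85 mm) begins 54 mm behind the grasp point. The pads swing forward as they close: fully open they stand 13 mm farther back than shut.
Start: joints at [1.17, 0.263, -0.048, 1.259, 0, 1.415], TCP at [0.128, 0.509, 0.405] pointing down, gripper open.
Joint ranges: [-2.65, 2.65], [-0.89, 1.7], [-1.18, 1.37], [-2.13, 2.11], [-1.35, 1.29], [-3.14, 3.14]. Speed limits (rad/s): [1.89, 1.89, 2.57, 2.79, 3.14, 3.14].

INTERFACE

Orientations are given as a rotation vector (axis times angle).
In Python, from station import env gives the robot as it stands.
- The arm moves only by the tool apply_moves, never from a script. Its argument "targets" is text: rows parted by semicolons, each of 6 numbers parted by spaces: the shift along the world's x, y, z in cm, then the turn, a rotation vector about the world's x, y, z in degrees. In form: tx ty tz ax ay az; .... A call has 1 to 10 rows; each row is the pose to reach, as a shift and turn from the pose commanded when the call began; what a row does not reach only later rows make up. A row lasts 1/12 s, in which the tool goes at most 41.7 mm and 7.16 degrees, less where a joint would pass 70% of its speed; a pose out of reach is approached as far as the arm can. A call with a gripper value outside its range is refused whole. "gripper" is the gripper command: -1 is shut, 1 is fully open, values between are in proportion, set as the call begins (left out, the last holds). The fingers move at their own pace and stop on an object; the grip force is fixed at half the most. Time passes only in rows, so rows that repeat a pose let the fingers close. It gives the time, the measured TCP pose, the force and the opening at its end, in the units of the state.
- env.sense(): the state, without advancing time (a new reading comes with each control period).
- env.grab_frame(name): name is "scene" or "top"; returns (picture, depth): 400x640x3 uint8, blue, green, red; 400x640 float32, m along the optical axis (not along the pixel's ray), 0 where there is no reading.
- env.camera_model(name): a dict with "camera_matrix" (3x3 intrinsics, pixels), "R" (3x3) and "t" (3): a world point X has camera coordinates R X + t. Camera axes: x right, y down, z forward; pixel columns grow to the right and rows downward; lengths in m; the calibration is good to about 2 mm. A picture is of the moment at which its call begins. camera_model takes no time and is no camera call.
- env.job_done(): hands the job in, once; it reports no verdict.
Trained networks look in the newest picture that a camera, given by its name, has taken for a name from the list of things; names that differ only in an ending like _2 or _b are one class to them, and where a whole thing is asked for, a point or a joint stands for the part that bears it (a point fixed in the world has none). Each returns a list of dicts, best first, with "p" (0 to 1); they miss things now and then, are a little off and sometimes report something else, mostly with a low value. They report only what shows in the picture. A call takes as long as a camera call.
- env.recognise(camera, query): "position" ([column, row] in pixels, amid what is visible of it).
- env.spot_point(camera, query): "position" ([column, row] in pixels: a listed point, or the origin of a listed thing).
The state is a dict: "clock": time; "q": joint angles; "qvel": joint speeds; "joint_efforts": joint torques, N m; "tcp_pos": TCP position; "tool_rot": TCP orientation; "wrist_force": force on the tool from outside, world axes, zero at the start; "ft_torque": the same for the moment, N m; "width": finger opening in m.
Only numpy, scipy, OpenCV 4.12 (cv2) and the standard library are available. Lean on these libraries where they do the work, as an engineer would, in place of code of your own. Each camera call takes 0.05 s, during which the arm holds its last target.

## Working session

There is one attempt and no reset: what is moved stays moved. The work goes in short steps, Python scripts to look and compute and a tool call to move; the robot and the scene stay as the last step left them, time stands still between calls to the robot, and variables do not carry over. Pictures are saved under pics/ and viewed, and the job is handed in when it is done.

Besides the shell and the picture viewer there is one more tool, called as a command line: name --argument value ..., lists and objects as JSON in quotes. apply_moves: Moves the arm, as the interface text tells. Its arguments: {"type":"object","properties":{"targets":{"type":"string"},"gripper":{"type":"number"}},"required":["targets"]}

```bash
ls; mkdir -p pics
cat > h.py <<'E'
import numpy as np, cv2
from station import env
def px2w(cam,u,v,z):
    m=env.camera_model(cam);K=np.array(m["camera_matrix"]);R=np.array(m["R"]);t=np.array(m["t"])
    d=R.T@np.linalg.inv(K)@np.array([u,v,1.]);c=-R.T@t
    return c+d*(z-c[2])/d[2]
def w2px(cam,X):
    m=env.camera_model(cam);K=np.array(m["camera_matrix"]);p=K@(np.array(m["R"])@np.array(X)+np.array(m["t"]))
    return p[:2]/p[2]
E
python3 - <<'E'
from h import *
for c in ["top","scene"]:
    im,d=env.grab_frame(c); cv2.imwrite(f"pics/{c}0.png",im)
    m=env.camera_model(c); print(c,-np.array(m["R"]).T@np.array(m["t"]))
H=dict(pan=0,pan_mouth=0,button_teal_center=.005,button_red_center=.005,button_lime_center=.005,spool=0,thimble=0,jar=0)
for n,z in H.items():
    for c in ["top","scene"]:
        r=env.spot_point(c,n)
        print(n,c,[(np.round(x["position"],1),round(x["p"],2),px2w(c,*x["position"],z).round(4)[:2]) for x in r[:2]])
s=env.sense();print(s["clock"],s["tcp_pos"],s["tool_rot"],s["width"],env.finger_overhang)
E
```

```text
pics
top [ 0.4146732  -0.03875299  0.73148975]
scene [ 0.86486377 -0.47774975  0.9239232 ]
pan top [(array([168.9, 197.9]), 0.78, array([0.5211, 0.2278]))]
pan scene [(array([370.8, 124.8]), 0.72, array([0.5152, 0.2379])), (array([222.4, 303.8]), 0.57, array([ 0.5068, -0.3106]))]
pan_mouth top [(array([196.7, 199.2]), 0.67, array([0.5183, 0.1761])), (array([299.1, 144.5]), 0.16, array([ 0.6219, -0.0142]))]
pan_mouth scene [(array([364.9, 140.1]), 0.76, array([0.5277, 0.1896]))]
button_teal_center top [(array([372.3, 189.6]), 0.85, array([ 0.5332, -0.1499])), (array([457.9, 210.4]), 0.65, array([ 0.4932, -0.3062]))]
button_teal_center scene [(array([279.9, 247.2]), 0.59, array([ 0.5293, -0.1516]))]
button_red_center top [(array([399.3, 137.9]), 0.79, array([ 0.6321, -0.2043]))]
button_red_center scene [(array([303.7, 294.3]), 0.59, array([ 0.629 , -0.2085]))]
button_lime_center top [(array([372.8, 241.1]), 0.55, array([ 0.4384, -0.1478]))]
button_lime_center scene [(array([248.6, 223.4]), 0.56, array([ 0.4403, -0.143 ]))]
spool top [(array([297.7, 139.9]), 0.91, array([ 0.631 , -0.0115])), (array([285.9, 202.6]), 0.19, array([0.5107, 0.0105]))]
spool scene [(array([352.1, 221.4]), 0.56, array([ 0.6199, -0.015 ]))]
thimble top [(array([284.5, 206.5]), 0.52, array([0.5035, 0.0131]))]
thimble scene [(array([315. , 189.9]), 0.44, array([0.5083, 0.0077]))]
jar top [(array([456.1, 208.8]), 0.84, array([ 0.4968, -0.3049]))]
jar scene [(array([222.6, 304.2]), 0.95, array([ 0.5077, -0.311 ]))]
0.9 [0.12776268 0.50921899 0.40465467] [-1.31552539 -1.02618391  1.02628624] 0.0854242837347972 0.1734
```

View pics/top0.png

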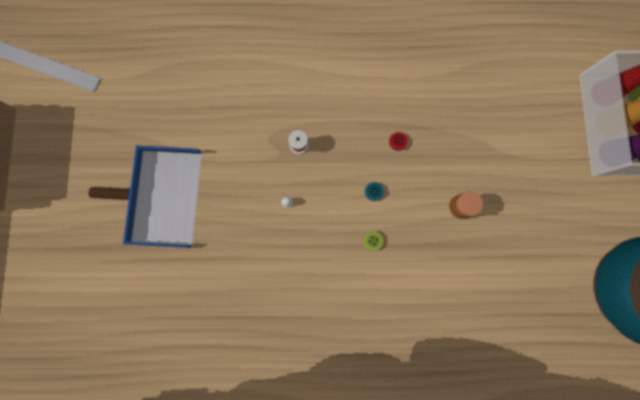

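View pics/scene0.png

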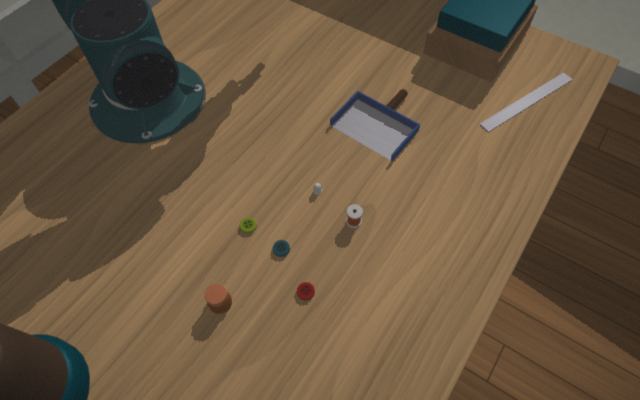

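Run:
```python
from h import *
im=cv2.imread("pics/top0.png");h=cv2.cvtColor(im,cv2.COLOR_BGR2HSV)
def blobs(n,lo,hi,z):
    m=cv2.inRange(h,lo,hi);k,l,s,c=cv2.connectedComponentsWithStats(m)
    for i in range(1,k):
        if s[i,4]>60: print(n,s[i],c[i].round(1),px2w("top",*c[i],z).round(4))
blobs("red",(0,120,60),(8,255,255),.01);blobs("red2",(170,120,60),(180,255,255),.01)
blobs("lime",(30,120,80),(50,255,255),.01);blobs("teal",(80,120,30),(98,255,255),.01)
blobs("blue",(100,120,40),(130,255,255),.024)
m=cv2.inRange(h,(100,120,40),(130,255,255))
print(cv2.approxPolyDP(max(cv2.findContours(m,0,2)[0],key=cv2.contourArea),3,True).reshape(-1,2).tolist())
from scipy.spatial.transform import Rotation as R
print(R.from_rotvec(env.sense()["tool_rot"]).as_matrix().round(3))
cv2.imwrite("pics/crop.png",cv2.resize(im[120:290,90:300],None,fx=3,fy=3))
```

```text
red [621  65  19  31 225] [630.6  78.8] [ 0.7461 -0.6564  0.01  ]
red [389 132  19  19 198] [397.8 140.7] [ 0.6251 -0.2001  0.01  ]
red2 [620  69  20  26 167] [629.2  79.8] [ 0.7439 -0.6534  0.01  ]
red2 [391 134  15  15  81] [398.9 141.3] [ 0.624  -0.2021  0.01  ]
lime [363 232  20  19 298] [373.  240.6] [ 0.4392 -0.1474  0.01  ]
teal [366 183  17  17 217] [374.  191.1] [ 0.5296 -0.1522  0.01  ]
teal [ 597  238   43  105 2868] [619.3 287.5] [ 0.3532 -0.5816  0.01  ]
blue [124 147  75  98 762] [140.4 188.3] [0.5356 0.2713 0.024 ]
[[197, 150], [137, 147], [124, 242], [159, 244], [133, 243], [129, 239], [141, 151]]
[[ 0.243 -0.    -0.97 ]
 [ 0.97  -0.     0.243]
 [-0.    -1.     0.   ]]
```

View pics/crop.png

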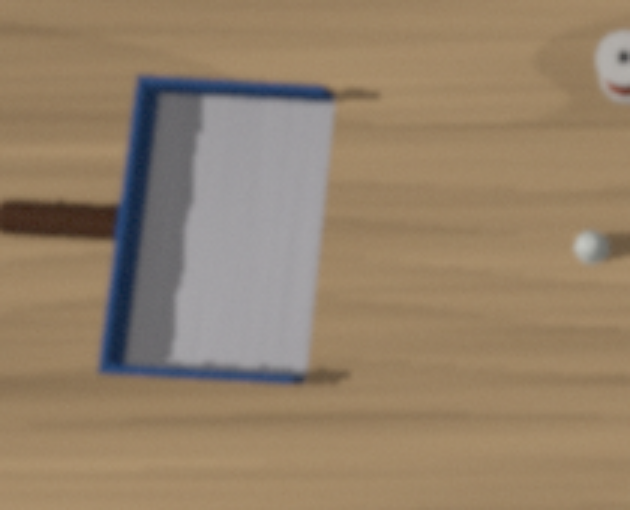

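Run:
```python
from h import *
a=px2w("top",201.5,152.7,0);b=px2w("top",191.7,244.3,0);print(a,b,np.linalg.norm(a-b))
print([px2w("top",*p,.024).round(3) for p in [(136,145.3),(124,244),(201,149.5),(191,247)]])
d=(a-b)/np.linalg.norm(a-b);print("yaw",np.arctan2(d[1],d[0]),"mouth",(a+b)/2)
x=np.array([d[0],d[1]]);y=np.array([-d[1],d[0]])
print("center",((a+b)/2)[:2]+y*.055)
P=px2w("top",372.3,240.6,.01)
for n,u in dict(spool=(298,137),sp2=(300,150),thimble=(288,202)).items(): print(n,px2w("top",*u,.044 if n=="spool" else .0 if n=="sp2" else .025))
```

```text
[0.60715554 0.1706529  0.        ] [0.43538835 0.18187904 0.        ] 0.17213364528364697
[array([0.616, 0.284, 0.024]), array([0.436, 0.294, 0.024]), array([0.607, 0.165, 0.024]), array([0.43 , 0.176, 0.024])]
yaw -0.06526388178025459 mouth [0.52127195 0.17626597 0.        ]
center [0.52485891 0.23114888]
spool [ 0.62334619 -0.01369433  0.044     ]
sp2 [ 0.61111614 -0.01585304  0.        ]
thimble [0.50848949 0.00507309 0.025     ]
```

apply_moves --targets "16 -36 -5 0 0 -38;16 -36 -5 0 0 -38;16 -36 -5 0 0 -38;16 -36 -5 0 0 -38;16 -36 -5 0 0 -38;16 -36 -5 0 0 -38;16 -36 -5 0 0 -38;16 -36 -5 0 0 -38;16 -36 -5 0 0 -38;16 -36 -5 0 0 -38" --gripper -0.48

```text
clock: 1.73
tcp_pos: [0.2879, 0.1475, 0.3547]
tool_rot: [-1.508, -0.519, 0.517]
wrist_force: [0.7, 0.8, 0.4]
width: 0.0223
```

apply_moves --targets "15.2 -34.8 -12.5 0 0 -38;15.2 -34.8 -12.5 0 0 -38;15.2 -34.8 -12.5 0 0 -38;15.2 -34.8 -12.5 0 0 -38;15.2 -34.8 -12.5 0 0 -38;15.2 -34.8 -12.5 0 0 -38;15.2 -34.8 -12.5 0 0 -38;15.2 -34.8 -12.5 0 0 -38;15.2 -34.8 -12.5 0 0 -38;15.2 -34.8 -12.5 0 0 -38"

```text
clock: 2.57
tcp_pos: [0.4405, -0.2018, 0.2286]
tool_rot: [-1.571, 0.002, -0.002]
wrist_force: [-0.7, 0.5, 0.5]
width: 0.0223
```

```bash
cat > look.py <<'E'
from h import *
import sys
from scipy.spatial.transform import Rotation as R
for c in ["top","scene"]:
    im,d=env.grab_frame(c); cv2.imwrite(f"pics/{c}{sys.argv[1]}.png",im)
    h=cv2.cvtColor(im,cv2.COLOR_BGR2HSV)
    for n,lo,hi in [("red",(0,120,60),(8,255,255)),("lime",(30,120,80),(50,255,255)),("teal",(80,120,30),(98,255,255))]:
        k,l,s,q=cv2.connectedComponentsWithStats(cv2.inRange(h,lo,hi))
        for i in range(1,k):
            w=px2w(c,*q[i],.01)
            if s[i,4]>40 and .38<w[0]<.7 and -.26<w[1]<.32:
                dd=w[:2]-[.525,.231];a=-.065
                print(c,n,s[i,4],w[:2].round(3),"pan",(np.array([[np.cos(a),np.sin(a)],[-np.sin(a),np.cos(a)]])@dd).round(3))
s=env.sense();print(s["clock"],s["tcp_pos"].round(4) if hasattr(s["tcp_pos"],"round") else s["tcp_pos"],s["width"]);print(R.from_rotvec(s["tool_rot"]).as_matrix().round(3))
E
python3 look.py 1
```

```text
top red 198 [ 0.626 -0.201] pan [ 0.128 -0.424]
top lime 293 [ 0.439 -0.147] pan [-0.061 -0.383]
top teal 213 [ 0.53  -0.152] pan [ 0.029 -0.382]
scene red 254 [ 0.629 -0.202] pan [ 0.132 -0.425]
scene lime 119 [ 0.447 -0.145] pan [-0.053 -0.38 ]
2.6667 [ 0.4411 -0.2025  0.2282] 0.022059694640475132
[[ 1.    -0.     0.005]
 [-0.005 -0.     1.   ]
 [-0.    -1.    -0.   ]]
```

View pics/top1.png

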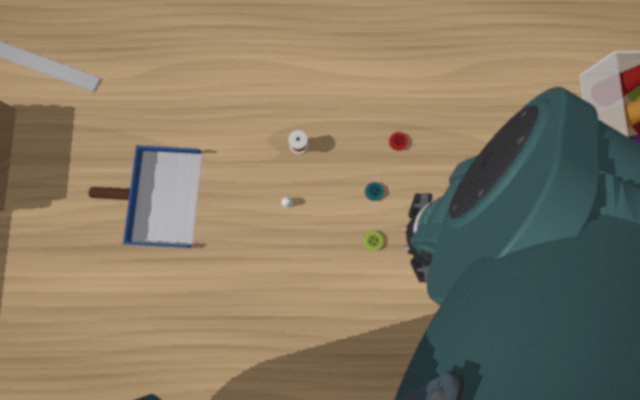

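apply_moves --targets "0 0 -2 0 0 0;0 0 -4 0 0 0;0 0 -5 0 0 0;0 0 -5.2 0 0 0;0 0 -5.2 0 0 0"

```text
clock: 3.08
tcp_pos: [0.4395, -0.1983, 0.1775]
tool_rot: [-1.57, 0.002, -0.0]
wrist_force: [-0.3, -0.2, 1.1]
width: 0.022
```

```bash
python3 look.py 2
```

```text
top red 201 [ 0.625 -0.201] pan [ 0.128 -0.424]
top lime 292 [ 0.439 -0.148] pan [-0.061 -0.383]
top teal 214 [ 0.53  -0.152] pan [ 0.03  -0.382]
scene red 43 [ 0.623 -0.02 ] pan [ 0.114 -0.244]
scene red 257 [ 0.629 -0.202] pan [ 0.132 -0.425]
scene lime 142 [ 0.443 -0.144] pan [-0.057 -0.38 ]
scene teal 59 [ 0.534 -0.156] pan [ 0.034 -0.385]
3.1833 [ 0.44   -0.1987  0.1784] 0.021866199606957636
[[ 1.     0.001  0.001]
 [-0.001 -0.     1.   ]
 [ 0.001 -1.    -0.   ]]
```

View pics/scene2.png

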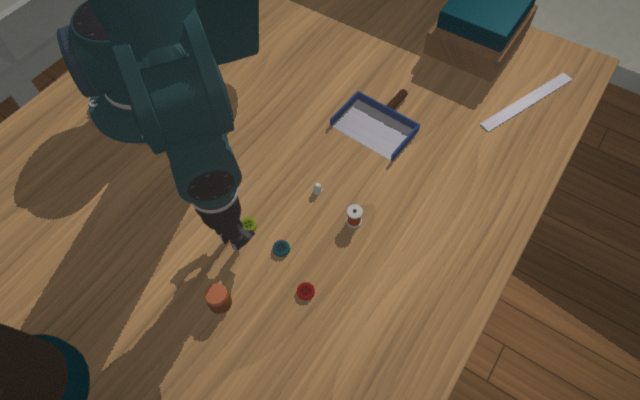

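apply_moves --targets "0 0.6 -0.2 0 0 0;0 1.2 -0.2 0 0 0;0 1.8 -0.2 0 0 0;0 2.4 -0.2 0 0 0;0 3.2 -0.2 0 0 0;0 4 -0.2 0 0 0;0 5 -0.2 0 0 0;0 6 -0.2 0 0 0;0 7 -0.2 0 0 0;0 8 -0.2 0 0 0"

```text
clock: 4.02
tcp_pos: [0.4397, -0.1176, 0.1757]
tool_rot: [-1.571, 0.001, -0.001]
wrist_force: [0.6, 0.6, 0.2]
width: 0.0224
```

```bash
python3 look.py 3
```

```text
scene red 259 [ 0.629 -0.202] pan [ 0.132 -0.425]
scene teal 71 [ 0.535 -0.155] pan [ 0.035 -0.385]
4.1167 [ 0.4395 -0.1173  0.1756] 0.021935268814828025
[[ 1. -0. -0.]
 [ 0.  0.  1.]
 [-0. -1.  0.]]
```

```bash
python3 -c "
import cv2;a=cv2.imread('pics/top3.png');b=cv2.imread('pics/scene3.png')[130:330,180:420];cv2.imwrite('pics/c3.png',cv2.resize(b,None,fx=3,fy=3))"
```

```text
(no output)
```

View pics/c3.png

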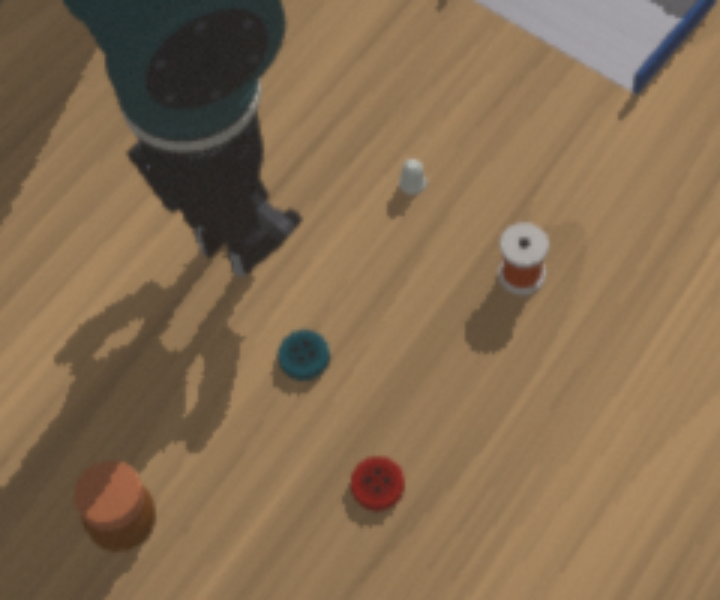

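View pics/top3.png

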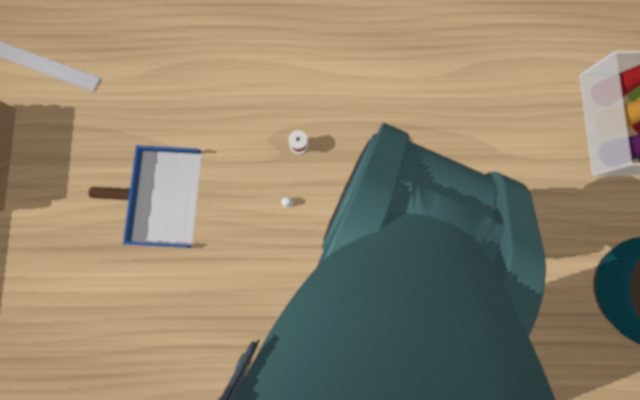

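apply_moves --targets "0 1 0 0 0 0;0 2 0 0 0 0;0 3 0 0 0 0;0 4 0 0 0 0;0 5 0 0 0 0;0 6 0 0 0 0;0 7 0 0 0 0;0 8 0 0 0 0;0 9 0 0 0 0;0 10 0 0 0 0"

```text
clock: 4.95
tcp_pos: [0.4397, -0.0177, 0.1757]
tool_rot: [-1.571, 0.001, -0.001]
wrist_force: [-0.3, -0.7, -0.4]
width: 0.0217
```

```bash
python3 look.py 4;  python3 -c "
import cv2;b=cv2.imread('pics/scene4.png')[80:280,200:440];cv2.imwrite('pics/c4.png',cv2.resize(b,None,fx=3,fy=3))"
```

```text
top red 204 [ 0.625 -0.2  ] pan [ 0.128 -0.424]
top teal 79 [ 0.529 -0.161] pan [ 0.03 -0.39]
scene red 254 [ 0.629 -0.202] pan [ 0.132 -0.425]
scene teal 70 [ 0.535 -0.155] pan [ 0.035 -0.385]
5.05 [ 0.4396 -0.0175  0.1757] 0.02224509011590648
[[ 1. -0. -0.]
 [ 0.  0.  1.]
 [-0. -1.  0.]]
```

View pics/c4.png

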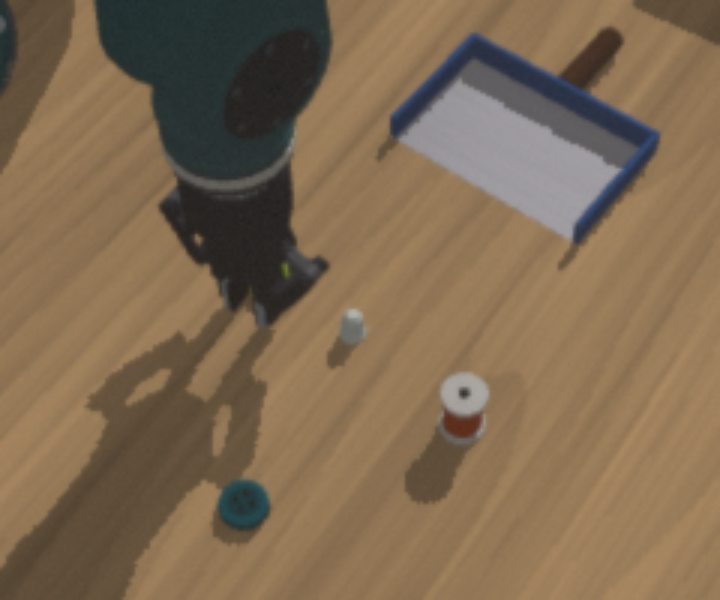

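View pics/top4.png

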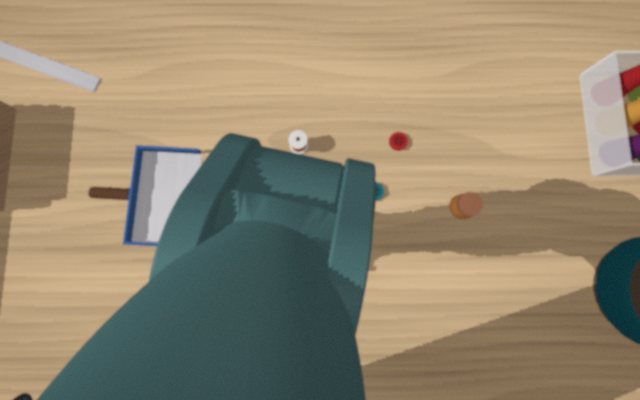

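apply_moves --targets "0 1 0 0 0 0;0 2 0 0 0 0;0 3 0 0 0 0;0 4 0 0 0 0;0 5 0 0 0 0;0.2 6 0 0 0 0;0.4 7 0 0 0 0;0.6 8 0 0 0 0;0.8 9 0 0 0 0;1 10 0 0 0 0"

```text
clock: 5.88
tcp_pos: [0.45, 0.0823, 0.1757]
tool_rot: [-1.571, 0.001, -0.001]
wrist_force: [0.2, 0.0, -0.8]
width: 0.0224
```

apply_moves --targets "0.2 1 0 0 0 0;0.4 2 0 0 0 0;0.6 3 0 0 0 0;0.8 4 0 0 0 0;1 5 0 0 0 0;1.2 6 0 0 0 0;1.4 7 0 0 0 0;1.6 8 0 0 0 0;1.8 9 0 0 0 0;2 10 0 0 0 0"

```text
clock: 6.72
tcp_pos: [0.4699, 0.1822, 0.1757]
tool_rot: [-1.571, 0.001, -0.001]
wrist_force: [0.4, 0.3, 1.2]
width: 0.0221
```

```bash
python3 look.py 5;  python3 -c "
import cv2;b=cv2.imread('pics/scene5.png')[30:230,240:480];cv2.imwrite('pics/c5.png',cv2.resize(b,None,fx=3,fy=3))"
```

```text
top red 204 [ 0.625 -0.201] pan [ 0.128 -0.424]
top teal 211 [ 0.53  -0.152] pan [ 0.029 -0.382]
scene red 255 [ 0.629 -0.202] pan [ 0.132 -0.425]
6.8167 [0.4701 0.1825 0.1757] 0.022322457573525023
[[ 1.  0.  0.]
 [-0.  0.  1.]
 [ 0. -1.  0.]]
```

View pics/c5.png

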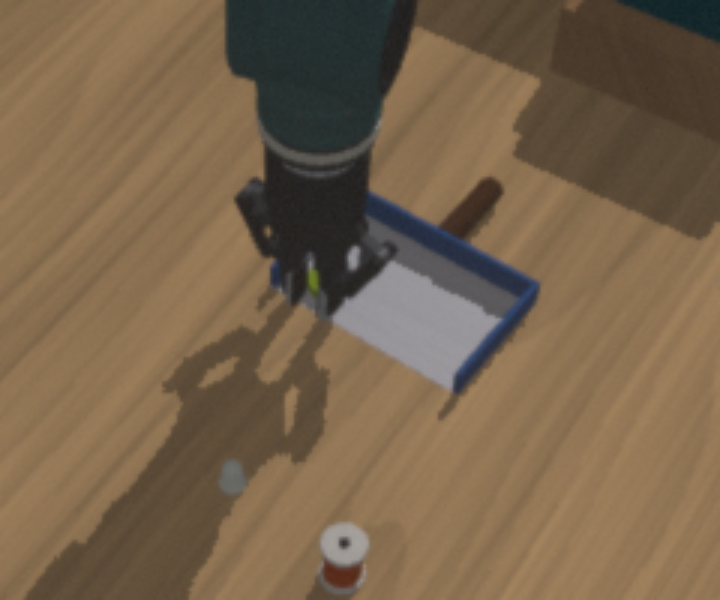

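apply_moves --targets "0 1 0 0 0 0;0.1 2 0 0 0 0;0.2 3 0 0 0 0;0.2 4 0 0 0 0;0.2 4.6 0 0 0 0;0.2 5 0 0 0 0;0.2 5.2 0 0 0 0;0.2 5.2 0 0 0 0;0.2 4 0 0 0 0;0.2 2 0 0 0 0"

```text
clock: 7.65
tcp_pos: [0.4717, 0.2011, 0.1756]
tool_rot: [-1.571, -0.0, -0.0]
wrist_force: [0.7, -0.1, -0.1]
width: 0.0222
```

apply_moves --targets "0 -0.5 2 0 0 0;0 -2 5 0 0 0;0 -6 6 0 0 0;2 -10 6 0 0 0;4 -14 6 0 0 0;6 -18 6 0 0 0;7 -22 6 0 0 0;7.5 -26 6 0 0 0;7.5 -30 6 0 0 0;7 -34 6 0 0 0"

```text
clock: 8.48
tcp_pos: [0.5419, -0.1381, 0.2356]
tool_rot: [-1.571, 0.001, -0.002]
wrist_force: [1.2, 0.4, -0.8]
width: 0.0223
```

```bash
python3 look.py 6
```

```text
top lime 247 [0.47  0.257] pan [-0.056  0.022]
scene red 255 [ 0.629 -0.202] pan [ 0.132 -0.425]
scene lime 133 [0.475 0.255] pan [-0.052  0.021]
scene teal 79 [ 0.534 -0.154] pan [ 0.034 -0.384]
8.5833 [ 0.5413 -0.1409  0.2355] 0.022677234299499974
[[ 1.     0.     0.008]
 [-0.008 -0.001  1.   ]
 [ 0.    -1.    -0.001]]
```

View pics/top6.png

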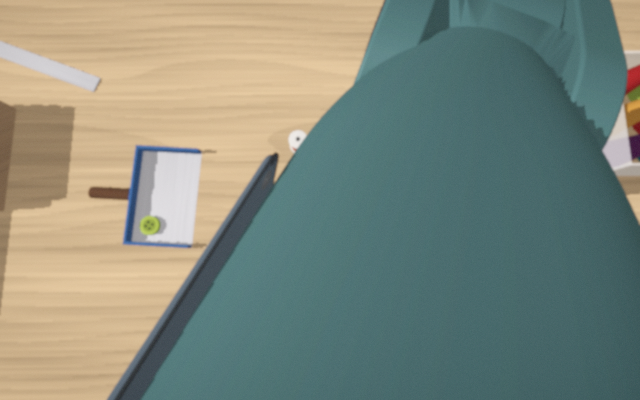

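apply_moves --targets "-0.6 -3.5 0 0 0 0;-1.2 -6.4 -1 0 0 0;-1.2 -6.4 -3 0 0 0;-1.2 -6.4 -5 0 0 0;-1.2 -6.4 -6 0 0 0;-1.2 -6.4 -6 0 0 0"

```text
clock: 9.08
tcp_pos: [0.5293, -0.199, 0.1745]
tool_rot: [-1.57, 0.003, 0.0]
wrist_force: [-1.5, 0.0, 0.4]
width: 0.0219
```

```bash
python3 look.py 7;python3 -c "
import cv2;b=cv2.imread('pics/scene7.png')[130:330,200:440];cv2.imwrite('pics/c7.png',cv2.resize(b,None,fx=3,fy=3))"
```

```text
top red 192 [ 0.626 -0.2  ] pan [ 0.129 -0.423]
top lime 254 [0.47  0.257] pan [-0.056  0.022]
top teal 221 [ 0.529 -0.153] pan [ 0.029 -0.383]
scene red 42 [ 0.624 -0.019] pan [ 0.115 -0.243]
scene red 259 [ 0.629 -0.202] pan [ 0.132 -0.425]
scene lime 134 [0.475 0.255] pan [-0.052  0.021]
scene teal 49 [ 0.538 -0.146] pan [ 0.037 -0.376]
9.1833 [ 0.5298 -0.1988  0.1756] 0.02173451967134035
[[ 1.    -0.001  0.001]
 [-0.001  0.     1.   ]
 [-0.001 -1.     0.   ]]
```

View pics/c7.png

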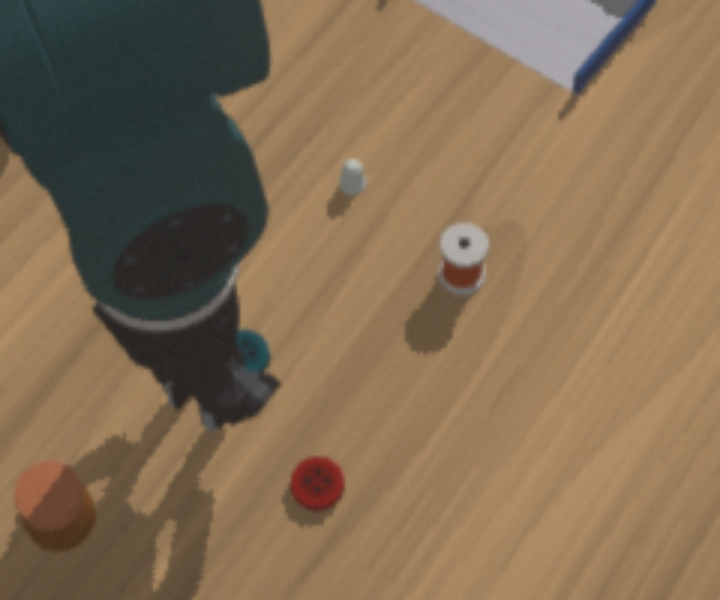

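Run:
```python
from h import *
# c4: tcp (.4396,-.0175)
for u,v in [(325,265),(310,295),(265,325),(235,310),(165,205),(200,260)]:
    p=(200+u/3,80+v/3)
    a=px2w("scene",*p,0);b=px2w("scene",*p,.1)
    t=(-.0175-a[1])/(b[1]-a[1]);X=a+t*(b-a);print((u,v),(X-[.4396,-.0175,0]).round(3))
```

```text
(325, 265) [0.073 0.    0.115]
(310, 295) [0.058 0.    0.068]
(265, 325) [ 0.013  0.    -0.008]
(235, 310) [-0.015  0.    -0.011]
(165, 205) [-0.068  0.     0.08 ]
(200, 260) [-0.043  0.     0.032]
```

apply_moves --targets "0.6 -1.5 0 0 0 7;1.2 -1.5 0 0 0 14;2 -1 0 0 0 21;2.6 -0.2 0 0 0 28;3 0.5 0 0 0 35;3 0.9 0 0 0 40;3 0.9 0 0 0 40"

```text
clock: 9.77
tcp_pos: [0.5603, -0.189, 0.1761]
tool_rot: [-1.5, -0.549, 0.549]
wrist_force: [-0.8, -0.7, -0.1]
width: 0.0219
```

```bash
python3 look.py 8
cat > plan.py <<'E'
import numpy as np
def plan(B,th,segs,off=.024):
    # segs: list of (theta_deg end, n rows, step m); B button at contact
    out=[];B=np.array(B,float);th=float(th)
    for te,n,st in segs:
        t0=th
        for i in range(n):
            th=t0+(te-t0)*(i+1)/n;r=np.radians(th);u=np.array([-np.sin(r),np.cos(r)])
            rm=np.radians(th-(te-t0)/n/2)
            B=B+st*np.array([-np.sin(rm),np.cos(rm)]);out.append((*(B-off*u),th,*B))
    return out
E
python3 - <<'E'
from plan import *
for r in plan((.529-.0,-.152),40,[(40,10,.0107),(0,7,.01)]): print(np.round(r,4))
E
```

```text
top lime 252 [0.47  0.257] pan [-0.056  0.022]
scene red 51 [ 0.626 -0.019] pan [ 0.117 -0.243]
scene red 257 [ 0.629 -0.202] pan [ 0.132 -0.425]
scene lime 132 [0.475 0.255] pan [-0.052  0.021]
9.8667 [ 0.5601 -0.1897  0.176 ] 0.022449652630695188
[[ 0.769  0.    -0.64 ]
 [ 0.64  -0.     0.769]
 [ 0.    -1.    -0.   ]]
[ 0.5375 -0.1622 40.      0.5221 -0.1438]
[ 0.5307 -0.154  40.      0.5152 -0.1356]
[ 0.5238 -0.1458 40.      0.5084 -0.1274]
[ 0.5169 -0.1376 40.      0.5015 -0.1192]
[ 0.51   -0.1294 40.      0.4946 -0.111 ]
[ 0.5032 -0.1212 40.      0.4877 -0.1028]
[ 0.4963 -0.113  40.      0.4809 -0.0946]
[ 0.4894 -0.1048 40.      0.474  -0.0864]
[ 0.4825 -0.0966 40.      0.4671 -0.0782]
[ 0.4756 -0.0884 40.      0.4602 -0.07  ]
[ 0.4677 -0.0819 34.2857  0.4542 -0.0621]
[ 0.4604 -0.0746 28.5714  0.449  -0.0535]
[ 0.454  -0.0666 22.8571  0.4446 -0.0445]
[ 0.4483 -0.0581 17.1429  0.4412 -0.0351]
[ 0.4435 -0.049  11.4286  0.4387 -0.0254]
[ 0.4396 -0.0394  5.7143  0.4373 -0.0155]
[ 0.4368 -0.0296  0.      0.4368 -0.0056]
```

apply_moves --targets "-0.4 0.5 0 0 0 0;-0.8 1 0 0 0 0;-1.2 1.5 0 0 0 0;-1.6 2 0 0 0 0;-2.1 2.6 0 0 0 0;-2.7 3.3 0 0 0 0;-3.3 4 0 0 0 0;-3.9 4.7 0 0 0 0;-4.5 5.5 0 0 0 0;-5.2 6.3 0 0 0 0"

```text
clock: 10.7
tcp_pos: [0.5076, -0.126, 0.1757]
tool_rot: [-1.501, -0.545, 0.545]
wrist_force: [-0.0, 0.7, -0.2]
width: 0.0221
```

```bash
python3 look.py 9;python3 -c "
import cv2;b=cv2.imread('pics/scene9.png')[100:300,200:440];cv2.imwrite('pics/c9.png',cv2.resize(b,None,fx=3,fy=3))"
```

```text
top lime 246 [0.47  0.257] pan [-0.056  0.022]
scene red 43 [ 0.626 -0.019] pan [ 0.117 -0.242]
scene red 256 [ 0.629 -0.202] pan [ 0.132 -0.425]
scene lime 132 [0.475 0.255] pan [-0.052  0.021]
10.8 [ 0.5069 -0.1255  0.1757] 0.02226445898342124
[[ 0.766 -0.001 -0.642]
 [ 0.642  0.001  0.766]
 [-0.    -1.     0.001]]
```

View pics/c9.png

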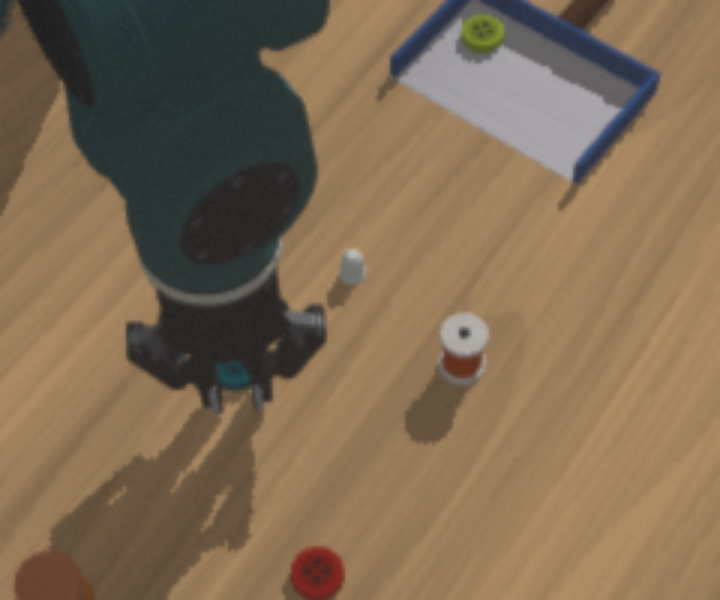

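apply_moves --targets "-0.7 0.8 0 0 0 0;-1.3 1.6 0 0 0 0;-2 2.4 0 0 0 0;-2.6 3.2 0 0 0 0;-3.2 3.9 0 0 0 0;-4 4.5 0 0 0 -6;-4.8 5.2 0 0 0 -11;-5.4 6 0 0 0 -17;-6 6.9 0 0 0 -23;-6.4 7.8 0 0 0 -29"

```text
clock: 11.63
tcp_pos: [0.4432, -0.048, 0.1757]
tool_rot: [-1.566, -0.145, 0.146]
wrist_force: [-0.7, 0.3, 0.4]
width: 0.0226
```

```bash
python3 look.py 10;python3 -c "
import cv2;b=cv2.imread('pics/scene10.png')[80:280,200:440];cv2.imwrite('pics/c10.png',cv2.resize(b,None,fx=3,fy=3))"
```

```text
top red 208 [ 0.625 -0.201] pan [ 0.127 -0.424]
top lime 253 [0.47  0.257] pan [-0.056  0.022]
scene red 254 [ 0.629 -0.202] pan [ 0.132 -0.425]
scene lime 133 [0.475 0.255] pan [-0.052  0.021]
11.7333 [ 0.4432 -0.0477  0.1757] 0.0220512438432974
[[ 0.982 -0.001 -0.188]
 [ 0.188  0.     0.982]
 [-0.001 -1.     0.   ]]
```

View pics/c10.png

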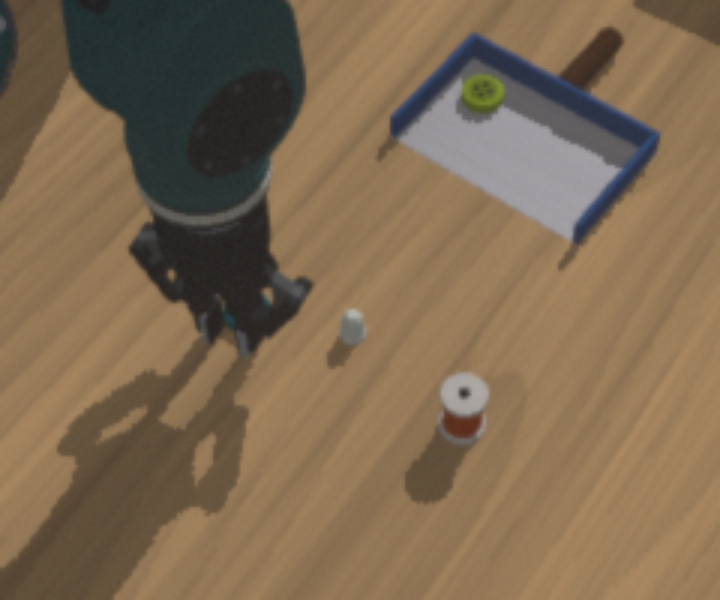

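Run:
```python
from plan import *
p=plan((.4393,-.0255),11,[(0,2,.01),(0,6,.01),(-38,6,.01),(-38,15,.0125)])
for i,r in enumerate(p):
    if i%10==0: b=np.array((.444,-.049,11)) if i==0 else np.array(p[i-1][:3])
    print(i,np.round((np.array(r[:3])-b)*[100,100,1],1),np.round(r,3))
```

```text
0 [-0.4  1.  -5.5] [ 0.44  -0.039  5.5    0.438 -0.016]
1 [ -0.7   1.9 -11. ] [ 0.437 -0.03   0.     0.437 -0.006]
2 [ -0.7   2.9 -11. ] [ 0.437 -0.02   0.     0.437  0.004]
3 [ -0.7   3.9 -11. ] [ 0.437 -0.01   0.     0.437  0.014]
4 [ -0.7   4.9 -11. ] [0.437 0.    0.    0.437 0.024]
5 [ -0.7   5.9 -11. ] [0.437 0.01  0.    0.437 0.034]
6 [ -0.7   6.9 -11. ] [0.437 0.02  0.    0.437 0.044]
7 [ -0.7   7.9 -11. ] [0.437 0.03  0.    0.437 0.054]
8 [ -0.9   9.  -17.3] [ 0.435  0.041 -6.333  0.438  0.064]
9 [ -1.   10.  -23.7] [  0.434   0.051 -12.667   0.44    0.074]
10 [ 0.   1.  -6.3] [  0.435   0.061 -19.      0.442   0.084]
11 [  0.1   2.1 -12.7] [  0.436   0.071 -25.333   0.446   0.093]
12 [  0.4   3.1 -19. ] [  0.438   0.081 -31.667   0.451   0.102]
13 [  0.7   4.  -25.3] [  0.442   0.091 -38.      0.457   0.11 ]
14 [  1.5   5.  -25.3] [  0.449   0.101 -38.      0.464   0.12 ]
15 [  2.3   6.  -25.3] [  0.457   0.111 -38.      0.472   0.13 ]
16 [  3.1   7.  -25.3] [  0.465   0.121 -38.      0.48    0.14 ]
17 [  3.8   8.  -25.3] [  0.473   0.131 -38.      0.487   0.15 ]
18 [  4.6   9.  -25.3] [  0.48    0.14  -38.      0.495   0.159]
19 [  5.4   9.9 -25.3] [  0.488   0.15  -38.      0.503   0.169]
20 [0.8 1.  0. ] [  0.496   0.16  -38.      0.51    0.179]
21 [1.5 2.  0. ] [  0.503   0.17  -38.      0.518   0.189]
22 [2.3 3.  0. ] [  0.511   0.18  -38.      0.526   0.199]
23 [3.1 3.9 0. ] [  0.519   0.19  -38.      0.534   0.209]
24 [3.8 4.9 0. ] [  0.526   0.2   -38.      0.541   0.218]
25 [4.6 5.9 0. ] [  0.534   0.209 -38.      0.549   0.228]
26 [5.4 6.9 0. ] [  0.542   0.219 -38.      0.557   0.238]
27 [6.2 7.9 0. ] [  0.55    0.229 -38.      0.564   0.248]
28 [6.9 8.9 0. ] [  0.557   0.239 -38.      0.572   0.258]
```

apply_moves --targets "-0.4 1 0 0 0 -5.5;-0.7 1.9 0 0 0 -11;-0.7 2.9 0 0 0 -11;-0.7 3.9 0 0 0 -11;-0.7 4.9 0 0 0 -11;-0.7 5.9 0 0 0 -11;-0.7 6.9 0 0 0 -11;-0.7 7.9 0 0 0 -11;-0.9 9 0 0 0 -17;-1 10 0 0 0 -23"

```text
clock: 12.57
tcp_pos: [0.4341, 0.0523, 0.1757]
tool_rot: [-1.564, 0.168, -0.168]
wrist_force: [-0.3, 0.1, -0.3]
width: 0.0222
```

apply_moves --targets "0 1 0 0 0 -6.5;0.1 2.1 0 0 0 -13;0.4 3.1 0 0 0 -19.5;0.7 4 0 0 0 -26;1.5 5 0 0 0 -26;2.3 6 0 0 0 -26;3.1 7 0 0 0 -26;3.8 8 0 0 0 -26;4.6 9 0 0 0 -26;5.4 10 0 0 0 -26"

```text
clock: 13.4
tcp_pos: [0.489, 0.1523, 0.1756]
tool_rot: [-1.508, 0.519, -0.519]
wrist_force: [-0.2, -0.5, -0.6]
width: 0.0224
```

```bash
python3 look.py 11;python3 -c "
import cv2;b=cv2.imread('pics/scene11.png')[30:230,240:480];cv2.imwrite('pics/c11.png',cv2.resize(b,None,fx=3,fy=3))"
```

```text
top red 202 [ 0.625 -0.201] pan [ 0.128 -0.425]
scene red 46 [ 0.624 -0.019] pan [ 0.116 -0.243]
scene red 260 [ 0.629 -0.202] pan [ 0.132 -0.425]
scene lime 60 [0.483 0.257] pan [-0.044  0.023]
13.5 [0.4896 0.1526 0.1756] 0.022143747997599595
[[ 0.789  0.001  0.615]
 [-0.615  0.     0.789]
 [ 0.001 -1.     0.001]]
```

View pics/c11.png

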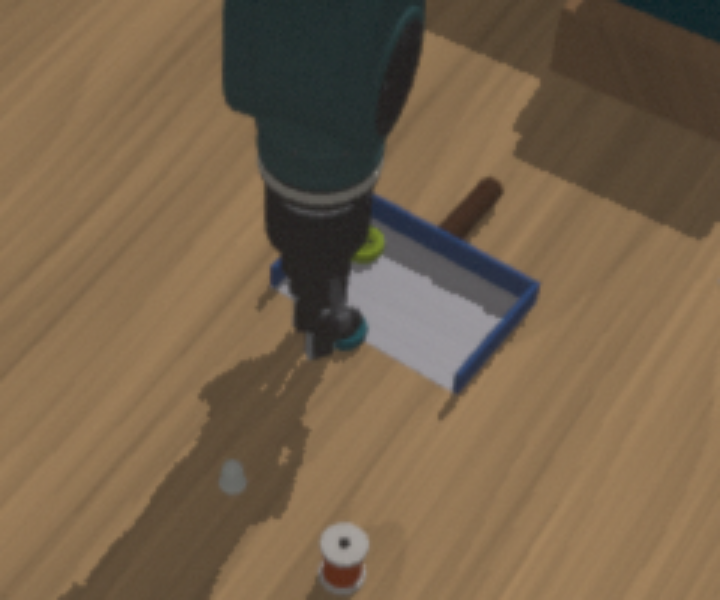

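apply_moves --targets "0.8 1 0 0 0 0;1.5 2 0 0 0 0;2.3 3 0 0 0 0;3.1 3.9 0 0 0 0;3.8 4.9 0 0 0 0;4.6 5.9 0 0 0 0;5.4 6.7 0 0 0 0;5.8 7.3 0 0 0 0;6 7.6 0 0 0 0;6 7.6 0 0 0 0"

```text
clock: 14.33
tcp_pos: [0.5482, 0.2274, 0.1755]
tool_rot: [-1.508, 0.52, -0.519]
wrist_force: [-0.9, 0.4, -0.5]
width: 0.0221
```

apply_moves --targets "-0.8 -1 0 0 0 0;-2 -2.5 0.5 0 0 7;-3 -4 3 0 0 14;-3 -7 6 0 0 21;-2 -11 6 0 0 28;0 -15 6 0 0 35;2 -19 6 0 0 42;4 -23 6 0 0 49;6 -27 6 0 0 56;8 -31 6 0 0 63"

```text
clock: 15.17
tcp_pos: [0.6172, -0.0634, 0.2358]
tool_rot: [-1.544, -0.336, 0.336]
wrist_force: [0.6, 0.6, -0.3]
width: 0.0225
```

```bash
python3 look.py 12;python3 -c "
import cv2;b=cv2.imread('pics/scene12.png')[30:230,240:480];cv2.imwrite('pics/c12.png',cv2.resize(b,None,fx=3,fy=3))"
```

```text
scene red 252 [ 0.629 -0.202] pan [ 0.132 -0.426]
scene teal 59 [0.572 0.246] pan [0.046 0.018]
15.2667 [ 0.6188 -0.0664  0.2354] 0.022111279946714916
[[ 0.911  0.001 -0.413]
 [ 0.413 -0.001  0.911]
 [ 0.001 -1.    -0.002]]
```

View pics/c12.png

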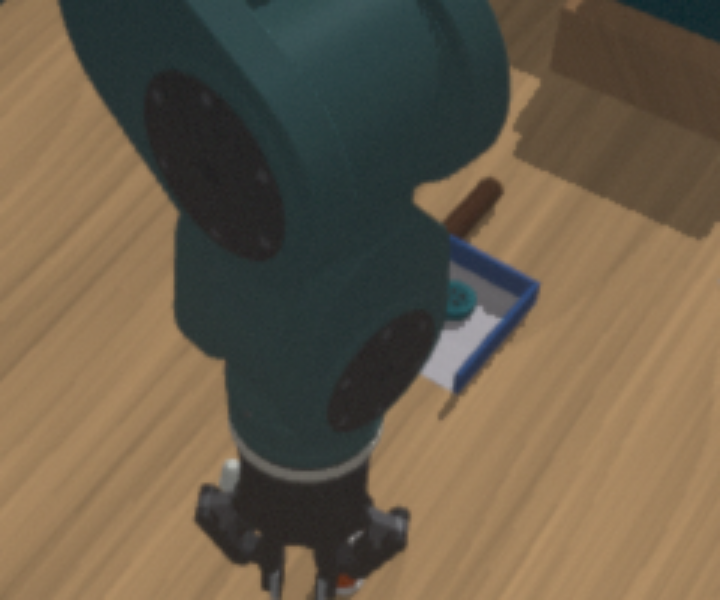

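apply_moves --targets "1.5 -4 0 0 0 7;3 -8 0 0 0 14;4 -12 0 0 0 20;4.4 -16.6 0 0 0 25;4.4 -16.6 0 0 0 25;4.4 -16.6 0 0 0 25"

```text
clock: 15.77
tcp_pos: [0.6607, -0.2297, 0.2351]
tool_rot: [-1.465, -0.667, 0.668]
wrist_force: [-0.7, 0.0, -0.2]
width: 0.0225
```

```bash
python3 look.py 13
```

```text
scene red 41 [ 0.641 -0.207] pan [ 0.144 -0.429]
scene lime 134 [0.475 0.255] pan [-0.052  0.021]
scene teal 63 [0.566 0.243] pan [0.041 0.014]
15.8667 [ 0.6607 -0.2267  0.2355] 0.02207271676300168
[[ 0.655 -0.001 -0.756]
 [ 0.756  0.001  0.655]
 [-0.    -1.     0.001]]
```

View pics/scene13.png

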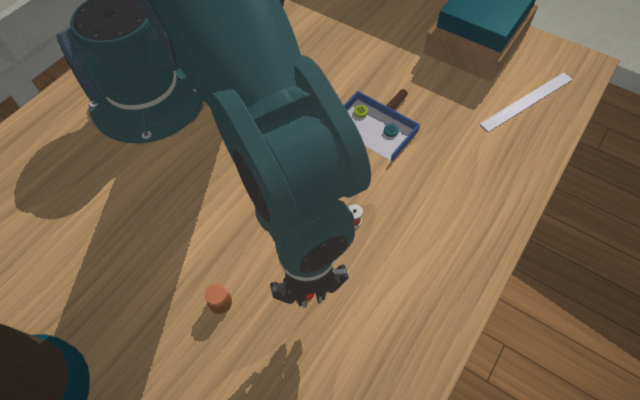

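apply_moves --targets "0.1 -0.6 -1 0 0 1;0.1 -0.6 -3 0 0 1;0.1 -0.6 -5 0 0 1;0.1 -0.6 -6 0 0 1;0.1 -0.6 -6 0 0 1"

```text
clock: 16.28
tcp_pos: [0.6619, -0.2319, 0.1747]
tool_rot: [-1.459, -0.684, 0.686]
wrist_force: [0.6, -0.1, -0.2]
width: 0.0224
```

```bash
python3 look.py 14;python3 -c "
import cv2;b=cv2.imread('pics/scene14.png')[180:380,200:440];cv2.imwrite('pics/c14.png',cv2.resize(b,None,fx=3,fy=3))"
```

```text
scene lime 134 [0.475 0.255] pan [-0.052  0.021]
scene teal 47 [0.567 0.243] pan [0.041 0.015]
16.3833 [ 0.6623 -0.2322  0.1754] 0.022378272675074612
[[ 0.639 -0.001 -0.769]
 [ 0.769  0.     0.639]
 [-0.    -1.     0.001]]
```

View pics/c14.png

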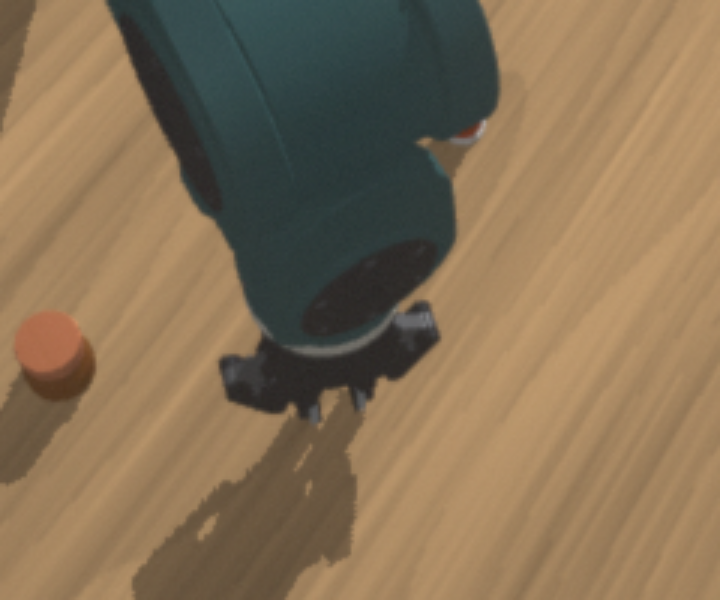

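apply_moves --targets "-0.5 0.4 0 0 0 0;-0.9 0.8 0 0 0 0;-1.4 1.2 0 0 0 0;-1.8 1.5 0 0 0 0;-2.3 1.9 0 0 0 0;-2.9 2.5 0 0 0 0;-3.7 3.1 0 0 0 0;-4.4 3.7 0 0 0 0;-5.2 4.4 0 0 0 0;-6 5 0 0 0 0"

```text
clock: 17.22
tcp_pos: [0.6015, -0.1824, 0.1757]
tool_rot: [-1.46, -0.684, 0.684]
wrist_force: [1.0, -0.0, 0.3]
width: 0.0221
```

```bash
python3 look.py 15;python3 -c "
import cv2;b=cv2.imread('pics/scene15.png')[150:350,200:440];cv2.imwrite('pics/c15.png',cv2.resize(b,None,fx=3,fy=3))"
python3 - <<'E'
from plan import *
p=plan((.465,-.066),50,[(0,8,.01),(0,5,.01)])
for i,r in enumerate(p):
    print(i,np.round((np.array(r[:3])-np.array((.483,-.081,50)))*[100,100,1],1),np.round(r,3))
E
```

```text
top lime 44 [0.48  0.252] pan [-0.046  0.018]
top teal 228 [0.562 0.245] pan [0.036 0.017]
scene red 49 [ 0.625 -0.019] pan [ 0.116 -0.243]
scene red 56 [ 0.593 -0.173] pan [ 0.094 -0.398]
scene lime 132 [0.475 0.255] pan [-0.052  0.021]
scene teal 44 [0.567 0.242] pan [0.041 0.014]
17.3167 [ 0.6011 -0.1821  0.1758] 0.02197471637648673
[[ 0.64  -0.001 -0.769]
 [ 0.769  0.     0.64 ]
 [-0.    -1.     0.001]]
0 [-0.9  0.4 -6.2] [ 0.474 -0.077 43.75   0.458 -0.059]
1 [ -1.7   1.  -12.5] [ 0.466 -0.071 37.5    0.451 -0.052]
2 [ -2.5   1.7 -18.8] [ 0.458 -0.064 31.25   0.446 -0.043]
3 [ -3.2   2.5 -25. ] [ 0.451 -0.056 25.     0.441 -0.035]
4 [ -3.8   3.3 -31.2] [ 0.445 -0.048 18.75   0.437 -0.025]
5 [ -4.3   4.2 -37.5] [ 0.44  -0.039 12.5    0.434 -0.016]
6 [ -4.8   5.1 -43.8] [ 4.35e-01 -3.00e-02  6.25e+00  4.33e-01 -6.00e-03]
7 [ -5.1   6.1 -50. ] [ 0.432 -0.02   0.     0.432  0.004]
8 [ -5.1   7.1 -50. ] [ 0.432 -0.01   0.     0.432  0.014]
9 [ -5.1   8.1 -50. ] [0.432 0.    0.    0.432 0.024]
10 [ -5.1   9.1 -50. ] [0.432 0.01  0.    0.432 0.034]
11 [ -5.1  10.1 -50. ] [0.432 0.02  0.    0.432 0.044]
12 [ -5.1  11.1 -50. ] [0.432 0.03  0.    0.432 0.054]
```

View pics/c15.png

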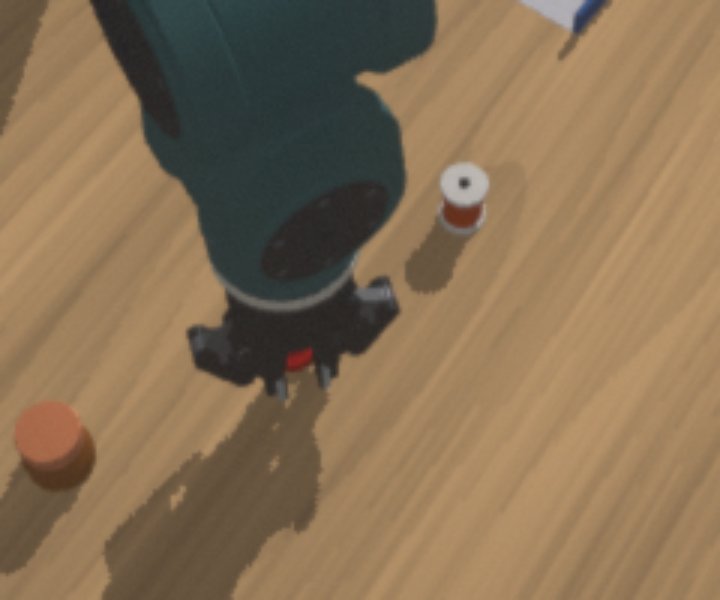

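apply_moves --targets "-0.8 0.7 0 0 0 0;-1.5 1.3 0 0 0 0;-2.3 2 0 0 0 0;-3.1 2.6 0 0 0 0;-3.9 3.3 0 0 0 0;-4.6 3.9 0 0 0 0;-5.4 4.6 0 0 0 0;-6.2 5.2 0 0 0 0;-7 5.9 0 0 0 0;-7.7 6.5 0 0 0 0"

```text
clock: 18.15
tcp_pos: [0.5246, -0.1175, 0.1757]
tool_rot: [-1.46, -0.684, 0.684]
wrist_force: [-0.3, 1.0, 0.2]
width: 0.0223
```

apply_moves --targets "-0.8 0.7 0 0 0 0;-1.6 1.4 0 0 0 0;-2.4 2.1 0 0 0 0;-3.2 2.8 0 0 0 0;-4.2 3.6 0 0 0 0;-5.1 4 0 0 0 -6;-5.9 4.6 0 0 0 -12.5;-6.7 5.3 0 0 0 -19;-7.4 6.1 0 0 0 -25;-8 6.9 0 0 0 -31"

```text
clock: 18.98
tcp_pos: [0.4444, -0.0485, 0.1757]
tool_rot: [-1.555, -0.259, 0.259]
wrist_force: [0.2, -0.6, -0.4]
width: 0.0221
```

```bash
python3 look.py 16;python3 -c "
import cv2;b=cv2.imread('pics/scene16.png')[80:280,200:440];cv2.imwrite('pics/c16.png',cv2.resize(b,None,fx=3,fy=3))"
```

```text
top lime 253 [0.47  0.257] pan [-0.056  0.022]
top teal 233 [0.562 0.246] pan [0.036 0.017]
scene red 48 [ 0.432 -0.035] pan [-0.076 -0.272]
scene lime 132 [0.475 0.255] pan [-0.052  0.021]
scene teal 41 [0.566 0.242] pan [0.04  0.014]
19.0833 [ 0.4441 -0.0481  0.1757] 0.022187200153516284
[[ 0.945 -0.001 -0.328]
 [ 0.328  0.     0.945]
 [-0.001 -1.     0.001]]
```

View pics/c16.png

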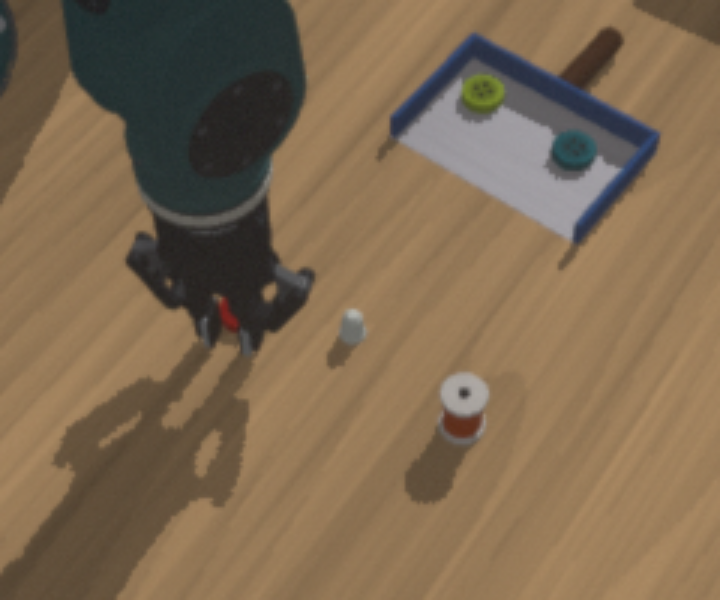

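Run:
```python
from plan import *
p=plan((.437,-.0253),19,[(0,3,.01),(0,5,.01),(-26,4,.01),(-26,15,.01)])
b=np.array((.4445,-.048,19.))
for i,r in enumerate(p):
    if i and i%10==0: b=np.array(p[i-1][:3])
    print(i,np.round((np.array(r[:3])-b)*[100,100,1],1),np.round(r,3))
```

```text
0 [-0.5  0.9 -6.3] [ 0.44  -0.039 12.667  0.434 -0.016]
1 [ -0.9   1.8 -12.7] [ 4.350e-01 -3.000e-02  6.333e+00  4.330e-01 -6.000e-03]
2 [ -1.2   2.8 -19. ] [ 0.432 -0.02   0.     0.432  0.004]
3 [ -1.2   3.8 -19. ] [ 0.432 -0.01   0.     0.432  0.014]
4 [ -1.2   4.8 -19. ] [0.432 0.    0.    0.432 0.024]
5 [ -1.2   5.8 -19. ] [0.432 0.01  0.    0.432 0.034]
6 [ -1.2   6.8 -19. ] [0.432 0.02  0.    0.432 0.044]
7 [ -1.2   7.8 -19. ] [0.432 0.03  0.    0.432 0.054]
8 [ -1.5   8.8 -25.5] [ 0.43   0.04  -6.5    0.433  0.064]
9 [ -1.6   9.9 -32. ] [  0.429   0.051 -13.      0.434   0.074]
10 [ 0.   1.  -6.5] [  0.429   0.061 -19.5     0.437   0.084]
11 [  0.2   2.1 -13. ] [  0.43    0.071 -26.      0.441   0.093]
12 [  0.6   3.  -13. ] [  0.435   0.08  -26.      0.445   0.102]
13 [  1.    3.9 -13. ] [  0.439   0.089 -26.      0.45    0.111]
14 [  1.5   4.8 -13. ] [  0.444   0.098 -26.      0.454   0.12 ]
15 [  1.9   5.7 -13. ] [  0.448   0.107 -26.      0.459   0.129]
16 [  2.3   6.6 -13. ] [  0.452   0.116 -26.      0.463   0.138]
17 [  2.8   7.5 -13. ] [  0.457   0.125 -26.      0.467   0.147]
18 [  3.2   8.4 -13. ] [  0.461   0.134 -26.      0.472   0.156]
19 [  3.7   9.3 -13. ] [  0.466   0.143 -26.      0.476   0.165]
20 [0.4 0.9 0. ] [  0.47    0.152 -26.      0.48    0.174]
21 [0.9 1.8 0. ] [  0.474   0.161 -26.      0.485   0.183]
22 [1.3 2.7 0. ] [  0.479   0.17  -26.      0.489   0.192]
23 [1.8 3.6 0. ] [  0.483   0.179 -26.      0.494   0.201]
24 [2.2 4.5 0. ] [  0.487   0.188 -26.      0.498   0.21 ]
25 [2.6 5.4 0. ] [  0.492   0.197 -26.      0.502   0.219]
26 [3.1 6.3 0. ] [  0.496   0.206 -26.      0.507   0.228]
```

apply_moves --targets "-0.5 0.9 0 0 0 -6.3;-0.9 1.8 0 0 0 -12.7;-1.2 2.8 0 0 0 -19;-1.2 3.8 0 0 0 -19;-1.2 4.8 0 0 0 -19;-1.2 5.8 0 0 0 -19;-1.2 6.8 0 0 0 -19;-1.2 7.8 0 0 0 -19;-1.5 8.8 0 0 0 -25.5;-1.6 9.9 0 0 0 -32"

```text
clock: 19.92
tcp_pos: [0.4292, 0.0508, 0.1756]
tool_rot: [-1.564, 0.178, -0.178]
wrist_force: [-0.2, -0.8, -0.1]
width: 0.0223
```

apply_moves --targets "0 1 0 0 0 -6.5;0.2 2.1 0 0 0 -13;0.7 3 0 0 0 -13;1.2 3.9 0 0 0 -13;1.7 4.8 0 0 0 -13;2.2 5.7 0 0 0 -13;2.7 6.6 0 0 0 -13;3.2 7.5 0 0 0 -13;3.7 8.4 0 0 0 -13;4.2 9.3 0 0 0 -13"

```text
clock: 20.75
tcp_pos: [0.4719, 0.1437, 0.1756]
tool_rot: [-1.542, 0.353, -0.353]
wrist_force: [0.2, 0.3, -0.5]
width: 0.022
```

```bash
python3 look.py 17;python3 -c "
import cv2;b=cv2.imread('pics/scene17.png')[30:230,240:480];cv2.imwrite('pics/c17.png',cv2.resize(b,None,fx=3,fy=3))"
```

```text
scene red 42 [ 0.623 -0.02 ] pan [ 0.114 -0.244]
scene lime 130 [0.475 0.256] pan [-0.052  0.021]
scene teal 50 [0.566 0.242] pan [0.04  0.014]
20.85 [0.4722 0.144  0.1757] 0.022307861500610513
[[ 0.901  0.001  0.434]
 [-0.434  0.     0.901]
 [ 0.    -1.     0.001]]
```

View pics/c17.png

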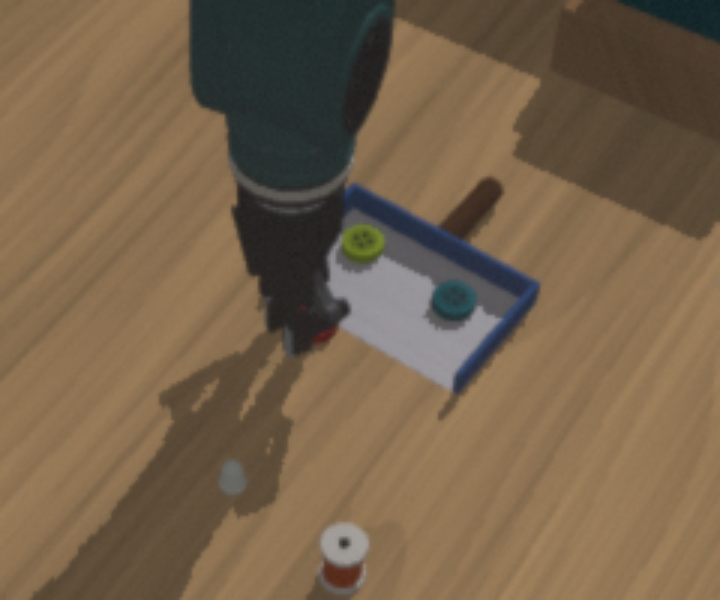

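apply_moves --targets "0.5 0.9 0 0 0 0;1 1.8 0 0 0 0;1.5 2.7 0 0 0 0;2 3.6 0 0 0 0;2.4 4.5 0 0 0 0;2.8 5.3 0 0 0 0;3.1 5.9 0 0 0 0;3.3 6.2 0 0 0 0;3.3 6.2 0 0 0 0;2.7 5 0 0 0 0"

```text
clock: 21.68
tcp_pos: [0.4991, 0.1938, 0.1756]
tool_rot: [-1.541, 0.351, -0.353]
wrist_force: [-1.8, -0.8, 0.3]
width: 0.0219
```

apply_moves --targets "-0.8 -1.5 0.5 0 0 0;-1 -2.5 3 0 0 0;-1 -3 7 0 0 0;-4 -5 10 0 0 0;-8 -6 12 0 0 0;-12 -8 14 0 0 0;-13 -12 15 0 0 0;-13 -16 15 0 0 0;-13 -20 15 0 0 0;-13 -20 15 0 0 0"

```text
clock: 22.52
tcp_pos: [0.3676, -0.0109, 0.3264]
tool_rot: [-1.543, 0.354, -0.357]
wrist_force: [0.2, -0.2, 0.2]
width: 0.0222
```

```bash
python3 look.py 18
```

```text
top red 70 [0.517 0.228] pan [-0.008 -0.004]
top teal 235 [0.562 0.245] pan [0.036 0.017]
scene red 132 [0.519 0.224] pan [-0.006 -0.008]
scene lime 126 [0.474 0.256] pan [-0.052  0.022]
22.6167 [ 0.368  -0.0091  0.3259] 0.02263506188144366
[[ 0.898  0.001  0.439]
 [-0.439 -0.     0.898]
 [ 0.001 -1.    -0.   ]]
```

View pics/scene18.png

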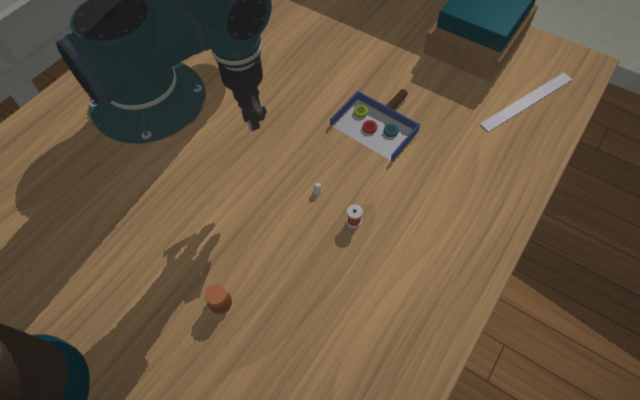

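View pics/top18.png

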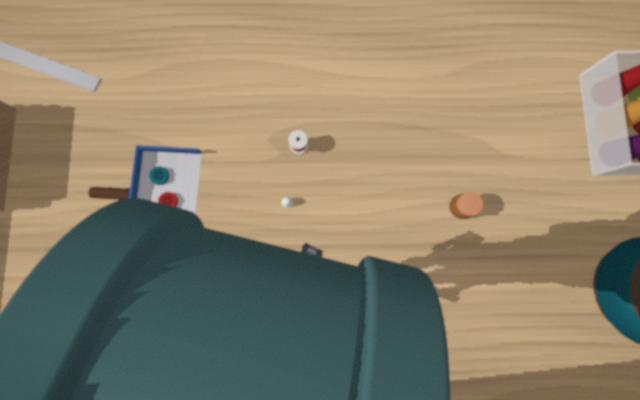

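All three buttons lie in the pan: lime at scene pixel (361,111), red at (370,127) and teal at (391,130). The spool, thimble and jar are at the same pixels as at the start, and the gripper is clear.

```bash
python3 -c "
from station import env
print(env.job_done()); print(env.sense()['clock'])"
```

```text
the job is handed in; nothing more can be done
None
the job is handed in; nothing more can be done
```

I swept all three buttons into the pan with the slightly opened fingertips and handed the job in at about 22.6 s. I pushed lime first, then teal, then red, along the bench past the base side of the thimble. I chose that route because the wide finger linkage left too little room beside the spool. No verdict was reported.

Last camera measurements, in the pan's frame:

| Button | x (m) | y (m) | Camera |
|---|---|---|---|
| Lime | -0.052 | +0.022 | scene |
| Teal | +0.036 | +0.017 | top |
| Red | -0.008 | -0.004 | top |

- **Buttons:** All three are well past the -0.04 m mouth limit and between the walls, and they look flat in the pictures.
- **Bystanders:** The spool, thimble and jar stand upright at the same pixels as in the first picture.
- **Forces:** The wrist force stayed within about 2 N in every reading, though I had no direct reading of finger contact force.
- **Disagreements:** The two cameras differ by about 4–5 mm on button positions. In the final pictures lime was hidden from the top camera and teal was not picked out in the scene camera, so each of those rests on one camera. Both are within about 4 mm of where the same camera put them earlier.

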